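# Kit the cavity filters by length

### The job

Stand the four cavity filters in the cradles of the kit tray, one to a cradle, in order of length: the longest in the cradle next to the tray's pull handle, then the next longest, and so on to the shortest at the far end. Each must stand upright on the floor of its cradle, screws up, lying along the slot and about centred in it. They are tuned parts: set them down without dropping or tipping them, and leave the finned attenuator where it stands.

Things in the scene. Friction and masses are not known exactly. Their poses are not given: they have to be found in the camera images.
- filter_6: The longest of four cavity filters: bare aluminium slab on edge, 102 mm long (x), 20 thick (y), 60 high (z), 190 g; 6 tuning screws in a row stand 7 mm above the top; a coaxial jack 10 mm long on each end, 42 mm up. Loose, starts upright on a dark 3 mm mat. Origin: centre of the underside; z up to the screws. Ends alike. Grip the flat sides near the top (20 mm, along y).
- filter_5: The second longest of four cavity filters: bare aluminium slab on edge, 86 mm long (x), 20 thick (y), 60 high (z), 160 g; 5 tuning screws in a row stand 7 mm above the top; a coaxial jack 10 mm long on each end, 42 mm up. Loose, starts upright on a dark 3 mm mat. Origin: centre of the underside; z up to the screws. Ends alike. Grip the flat sides near the top (20 mm, along y).
- filter_4: The second shortest of four cavity filters: bare aluminium slab on edge, 70 mm long (x), 20 thick (y), 60 high (z), 130 g; 4 tuning screws in a row stand 7 mm above the top; a coaxial jack 10 mm long on each end, 42 mm up. Loose, starts upright on a dark 3 mm mat. Origin: centre of the underside; z up to the screws. Ends alike. Grip the flat sides near the top (20 mm, along y).
- filter_3: The shortest of four cavity filters: bare aluminium slab on edge, 54 mm long (x), 20 thick (y), 60 high (z), 100 g; 3 tuning screws in a row stand 7 mm above the top; a coaxial jack 10 mm long on each end, 42 mm up. Loose, starts upright on a dark 3 mm mat. Origin: centre of the underside; z up to the screws. Ends alike. Grip the flat sides near the top (20 mm, along y).
- tray: Blue-grey kit tray, 160 (x) by 270 mm (y), rim 14 high, fixed, turned any way. Origin: centre of underside, z up. A steel pull handle (80 mm wide, 30 out) is on its -y end only. Its floor, 3 mm up, holds a row of four cradles along y, at x = 0 and y about -87, -29, +29, +87 mm (each up to 4 off); which letter stands where differs at every start.
- cradle_a: One of four identical off-white plastic cradles fixed in the tray: slot open at top and ends, 30 mm wide inside (y), 74 long (x), floor 2 thick, two 3 mm cheeks, flared lips up to 25 mm above the origin, 43 mm over all. Origin: centre of underside, on the tray floor; axes as the tray's. A filter stands in it lengthwise along x, ends may overhang, top 62 mm above the origin.
- cradle_b: One of four identical off-white plastic cradles fixed in the tray: slot open at top and ends, 30 mm wide inside (y), 74 long (x), floor 2 thick, two 3 mm cheeks, flared lips up to 25 mm above the origin, 43 mm over all. Origin: centre of underside, on the tray floor; axes as the tray's. A filter stands in it lengthwise along x, ends may overhang, top 62 mm above the origin.
- cradle_c: One of four identical off-white plastic cradles fixed in the tray: slot open at top and ends, 30 mm wide inside (y), 74 long (x), floor 2 thick, two 3 mm cheeks, flared lips up to 25 mm above the origin, 43 mm over all. Origin: centre of underside, on the tray floor; axes as the tray's. A filter stands in it lengthwise along x, ends may overhang, top 62 mm above the origin.
- cradle_d: One of four identical off-white plastic cradles fixed in the tray: slot open at top and ends, 30 mm wide inside (y), 74 long (x), floor 2 thick, two 3 mm cheeks, flared lips up to 25 mm above the origin, 43 mm over all. Origin: centre of underside, on the tray floor; axes as the tray's. A filter stands in it lengthwise along x, ends may overhang, top 62 mm above the origin.
- attenuator: Finned black coaxial attenuator, 38 mm across, 74 mm tall, 160 g, standing loose on the bench between tray and mat, a little farther out. Not part of the job. Origin: centre of its underside, z up.
Mind the look-alikes: they are no part of the job. What is shaped like the filter_3 but turquoise is not meant.

How it is judged:
At the end, for the whole second after the job is handed in: From the handle, longest to shortest, each filter is within 16 mm of its place in the row and 15 mm of the tray's centre line, on its cradle's floor (underside under 10 mm), tilted under 0.1 rad, along the slot within 0.25 rad, at rest; attenuator within 20 mm of its start, upright (y of filter_6 in the frame of tray between -0.103 and -0.071 m and x of filter_6 in the frame of tray between -0.015 and 0.015 m and z of filter_6 in the frame of tray between 0 and 0.01 m and angle between each of filter_6, filter_5, filter_4, filter_3, attenuator's own z axis and vertical below 0.1 rad and angle between the x axis of each of filter_6, filter_5, filter_4, filter_3 and the x axis of tray, either way round below 0.25 rad and linear speed of each of filter_6, filter_5, filter_4, filter_3 below 0.02 m/s and angular speed of each of filter_6, filter_5, filter_4, filter_3 below 0.1 rad/s and y of filter_5 in the frame of tray between -0.045 and -0.013 m and x of filter_5 in the frame of tray between -0.015 and 0.015 m and z of filter_5 in the frame of tray between 0 and 0.01 m and y of filter_4 in the frame of tray between 0.013 and 0.045 m and x of filter_4 in the frame of tray between -0.015 and 0.015 m and z of filter_4 in the frame of tray between 0 and 0.01 m and y of filter_3 in the frame of tray between 0.071 and 0.103 m and x of filter_3 in the frame of tray between -0.015 and 0.015 m and z of filter_3 in the frame of tray between 0 and 0.01 m and distance of attenuator from where it was at the start of the episode below 0.02 m); the robot touches nothing.
It fails at once if a filter is dropped (let go to fall more than about 20 mm) ((linear speed of filter_6 above 0.65 m/s and contact force between the fingers and filter_6 below 0.05 N) or (linear speed of filter_5 above 0.65 m/s and contact force between the fingers and filter_5 below 0.05 N) or (linear speed of filter_4 above 0.65 m/s and contact force between the fingers and filter_4 below 0.05 N) or (linear speed of filter_3 above 0.65 m/s and contact force between the fingers and filter_3 below 0.05 N)).
It fails at once if a filter is tipped over (angle between any of filter_6, filter_5, filter_4, filter_3's own z axis and vertical above 0.6 rad).
It fails at once if the attenuator is pushed away or knocked over (distance of attenuator from where it was at the start of the episode above 0.02 m or angle between attenuator's own z axis and vertical above 0.5 rad).
It also fails if it takes over 96 s, if anything falls off the work surface, if the arm or the gripper's body presses on something with over 40 N, if the wrist force passes 120 N, or if a joint passes its speed limit or range.

### The arm

A 6-joint arm with a two-finger parallel gripper is mounted at the origin on the work surface. World frame = base frame: x ahead of the robot, y to its left, z up, the work surface at z = 0. Lengths are in m, angles in rad, forces in N, time in s.
With the tool pointing down it reaches from about 0.35 to 0.775 m from the base axis. Payload 7.3 kg.
Tool frame: the origin (TCP) lies midway between the tips of the shut fingers; the grasp point (between the pads) lies 19 mm behind it (robot.tcp_to_grasp is the distance from the TCP to the grasp point, in m); z points along the fingers, y is the line along which they close (so a half turn about z gives the same grasp; the last joint's range is limited). The gripper opens to 92 mm and grips with 3 to 60 N. Pads are 19 mm wide; open, the fingers measure 130 mm over their backs; the gripper's body (75 mm by 190 mm) begins 47 mm behind the grasp point.
Start: joints at [-1.446, 0.342, 1.524, -0, 1.275, -0.146], TCP at [0.14, -0.506, 0.227] pointing down, gripper open.
Joint ranges: [-2.53, 2.53], [-0.77, 2.02], [0.04, 2.7], [-1, 4.14], [0.28, 2.66], [-3.11, 3.11]. Speed limits (rad/s): [2.57, 2.57, 3.14, 3.14, 3.14, 3.14].

### API

Orientations are given as [roll, pitch, yaw] about the fixed x, y, z axes, in that order (R = Rz(yaw) Ry(pitch) Rx(roll)).
In Python, from cell import readout, cams, ticket, robot gives the robot as it stands. The module is installed in compiled form; this text tells all that it offers.
- The arm moves only by the tool jog_arm, never from a script. Its argument "plan" is a list of rows, each a list of 5 numbers: the shift along the world's x, y, z each as a share of 0.08 m, from -1 to 1, then the turn about the world's z as a share of 90 degrees, from -1 to 1, then the opening, from -1 (shut) to 1 (fully open). A call has 1 to 12 rows; each row is the pose to reach, as a shift and turn from the pose commanded when the call began; what a row does not reach only later rows make up. A row lasts 1/10 s, in which the tool goes at most 50 mm and 8.59 degrees, less where a joint would pass 70% of its speed; a pose out of reach is approached as far as the arm can. A call with a number of a shift or a turn outside -1 to 1 is refused whole. A call with a gripper value outside its range is refused whole. The fingers move at their own pace and stop on an object; "squeeze" is the grip in N (left out, the last holds). Time passes only in rows, so rows that repeat a pose let the fingers close. It gives the time, the measured TCP pose, the force, the opening and the grip force at its end, in the units of the state.
- readout.observe(): the state, without advancing time (a new reading comes with each control period).
- cams.read_camera(name): name is "scene" or "side" or "wrist"; returns the picture (480x640x3 uint8, blue, green, red); there is no depth.
- cams.calibration(name): a dict with "K" (3x3 intrinsics, pixels), "world_from_camera" (4x4, takes a point from camera to world coordinates). Camera axes: x right, y down, z forward; pixel columns grow to the right and rows downward; lengths in m; the calibration is good to about 2 mm. A picture is of the moment at which its call begins: read the wrist's pose just before it. calibration takes no time and is no camera call; for the wrist camera it gives the pose at the moment of the call.
- ticket.hand_in(): hands the job in; it is judged then, once.
The state is a dict: "time": time; "qpos": joint angles; "qvel": joint speeds; "joint_efforts": joint torques, N m; "tool_pos": TCP position; "tool_rot": TCP orientation; "contact_force": force on the tool from outside, world axes, zero at the start; "torque": the same for the moment, N m; "opening": finger opening in m; "grip_force": force on a finger pad.
Only numpy, scipy, OpenCV 4.12 (cv2) and the standard library are available. Lean on these libraries where they do the work, as an engineer would, in place of code of your own. Each camera call takes 0.05 s, during which the arm holds its last target. There are 200 camera calls.

## Working session

There is one attempt and no reset: what is moved stays moved. The work goes in short steps, Python scripts to look and compute and a tool call to move; the robot and the scene stay as the last step left them, time stands still between calls to the robot, and variables do not carry over. Pictures are saved under pics/ and viewed, at most 14 in all, crops included, and the job is handed in when it is done.

Besides the shell and the picture viewer there is one more tool, called after "Emit:" as name([rows], argument=value, ...), one row to a line, values as JSON. jog_arm: Moves the arm, as the interface text tells. Shift numbers are shares of 0.08 m and turn numbers shares of 90 degrees, none past 1 either way. Its arguments: {"type":"object","properties":{"plan":{"type":"array"},"squeeze":{"type":"number"}},"required":["plan"]}

```bash
mkdir -p pics
python3 - <<'E'
from cell import readout,cams,robot
import cv2,numpy as np
for n in ("scene","side"):
    c=cams.calibration(n); print(n,c["K"].round(1).tolist(),c["world_from_camera"].round(3).tolist())
    cv2.imwrite(f"pics/{n}0.png",cams.read_camera(n))
print(readout.observe()["time"],robot.tcp_to_grasp)
E
```

```text
scene [[532.9, 0.0, 326.9], [0.0, 532.9, 244.0], [0.0, 0.0, 1.0]] [[0.727, 0.367, -0.58, 1.247], [0.686, -0.412, 0.6, -0.729], [-0.019, -0.834, -0.551, 0.67], [0.0, 0.0, 0.0, 1.0]]
side [[563.7, 0.0, 315.8], [0.0, 563.7, 236.0], [0.0, 0.0, 1.0]] [[-0.976, -0.152, 0.153, 0.417], [-0.216, 0.725, -0.654, 0.71], [-0.012, -0.672, -0.741, 0.901], [0.0, 0.0, 0.0, 1.0]]
0.1 0.0188
```

View pics/scene0.png

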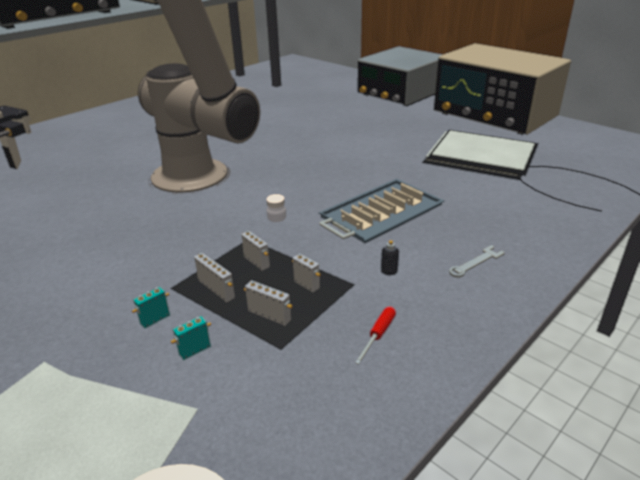

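View pics/side0.png

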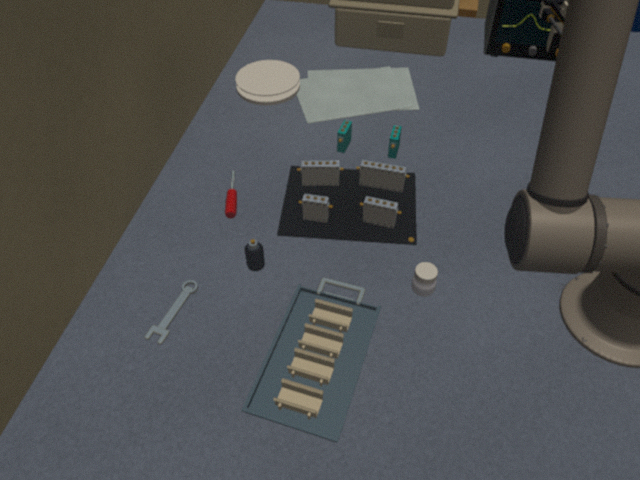

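The scene view shows the mat with filters topped at about (214,264), (256,238), (268,288) and (306,261), and the tray at (380,210) with its handle toward the mat. In the side view the filter tops are at (321,163), (384,168), (316,198) and (381,204). The tray corners are (301,290), (379,303), (335,433) and (248,408), and the attenuator is at (255,255). I'll get coarse positions by triangulation.

```bash
cat > h.py <<'E'
import numpy as np,cv2
from cell import readout,cams
def ray(c,p):
    K,T=c["K"],c["world_from_camera"]
    d=T[:3,:3]@np.linalg.inv(K)@np.array([p[0],p[1],1.]); return T[:3,3],d/np.linalg.norm(d)
def onz(c,p,z):
    o,d=ray(c,p); return o+d*(z-o[2])/d[2]
def tri(*cp):
    A=0;b=0;L=[ray(c,p) for c,p in cp]
    for o,d in L:
        P=np.eye(3)-np.outer(d,d);A=A+P;b=b+P@o
    x=np.linalg.solve(A,b); return x,max(np.linalg.norm((np.eye(3)-np.outer(d,d))@(x-o)) for o,d in L)
def proj(c,X):
    T=np.linalg.inv(c["world_from_camera"]);p=c["K"]@(T[:3,:3]@np.asarray(X)+T[:3,3]);return p[:2]/p[2]
E
python3 - <<'E'
from h import *
s,d=cams.calibration("scene"),cams.calibration("side")
for n,a,b in [("f_ul",(268,288),(321,163)),("f_ur",(214,264),(384,168)),("f_ll",(306,261),(316,198)),("f_lr",(256,238),(381,204)),("att",(391,246),(253,243))]:
    x,e=tri((s,a),(d,b)); print(n,x.round(3),round(e,4))
for p in [(301,290),(379,303),(335,433),(248,408)]: print(onz(d,p,.014).round(3))
w=cams.calibration("wrist");print(w["K"].round(1).tolist(),w["world_from_camera"].round(3).tolist(),readout.observe()["tool_rot"])
E
```

```text
f_ul [ 0.627 -0.249  0.064] 0.0008
f_ur [ 0.485 -0.266  0.06 ] 0.0005
f_ll [ 0.615 -0.138  0.061] 0.001
f_lr [ 0.476 -0.149  0.061] 0.0004
att [0.709 0.014 0.063] 0.0007
[0.598 0.072 0.014]
[0.445 0.071 0.014]
[0.478 0.339 0.014]
[0.628 0.328 0.014]
[[363.2, 0.0, 316.6], [0.0, 363.2, 244.7], [0.0, 0.0, 1.0]] [[0.267, -0.93, -0.252, 0.208], [-0.964, -0.259, -0.068, -0.487], [-0.002, 0.261, -0.965, 0.384], [0.0, 0.0, 0.0, 1.0]] [-3.14022146e+00 -2.02500203e-04  2.70778394e-01]
```

Emit:
jog_arm([
  [0.45,0.4,0.04,-0.04,1],
  [0.9,0.82,0.08,-0.08,1],
])

```text
time: 0.3
tool_pos: [0.2124, -0.4398, 0.2324]
tool_rot: [-3.14, 0.0, 0.139]
contact_force: [1.3, -0.4, 0.5]
opening: 0.0917
grip_force: 0.0
```

Emit:
jog_arm([
  [0.45,0.4,0.04,-0.04,1],
  [0.9,0.82,0.08,-0.09,1],
])

```text
time: 0.5
tool_pos: [0.2853, -0.3732, 0.2394]
tool_rot: [-3.141, 0.0, 0.0]
contact_force: [0.2, -0.7, -1.1]
opening: 0.0915
grip_force: 0.0
```

Emit:
jog_arm([
  [0.45,0.4,0.04,0,1],
  [0.9,0.82,0.08,0,1],
])

```text
time: 0.7
tool_pos: [0.3575, -0.3075, 0.2459]
tool_rot: [-3.142, 0.0, 0.003]
contact_force: [0.1, -0.6, 0.4]
opening: 0.092
grip_force: 0.0
```

Emit:
jog_arm([
  [0.45,0.4,0.04,0,1],
  [0.9,0.82,0.08,0,1],
])

```text
time: 0.9
tool_pos: [0.4295, -0.2418, 0.2523]
tool_rot: [3.142, 0.0, 0.004]
contact_force: [0.4, -1.6, 0.3]
opening: 0.0918
grip_force: 0.0
```

Emit:
jog_arm([
  [0.45,0.4,0.04,0,1],
  [0.9,0.82,0.08,0,1],
  [0.9,0.82,0.08,0,1],
  [0.9,0.82,0.08,0,1],
  [0.9,0.82,0.08,0,1],
])

```text
time: 1.4
tool_pos: [0.4997, -0.1784, 0.2583]
tool_rot: [-3.142, 0.001, 0.003]
contact_force: [-0.8, -0.5, -0.7]
opening: 0.092
grip_force: 0.0
```

Run:
```python
from h import *
import pickle
o=readout.observe();c=cams.calibration("wrist");im=cams.read_camera("wrist")
pickle.dump((c,im),open("w1.pkl","wb"));cv2.imwrite("pics/w1.png",im)
print(o["time"],o["tool_pos"],o["tool_rot"],o["qpos"],o["qvel"])
```

```text
1.4 [ 0.49969152 -0.17842546  0.25833668] [-3.14158759e+00  1.21849879e-03  3.15390237e-03] [-4.87108083e-01  3.30179289e-01  1.45263663e+00 -5.82175798e-04
  1.35985413e+00  1.08065655e+00] [-0.02068086 -0.00850622  0.00077709  0.00092213 -0.00076514  0.00235631]
```

View pics/w1.png

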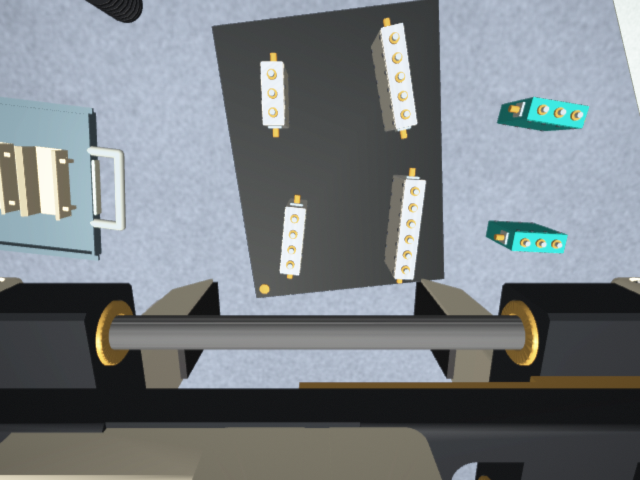

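The wrist view shows the filter tops with 3 screws at (273,94), 4 at (292,240), 5 at (396,78) and 6 at (409,228). The turquoise look-alikes are off the mat. I'll take a second view, then two of the tray.

Emit:
jog_arm([
  [0,0.5,0,0,1],
  [0,1,0,0,1],
  [0,1,0,0,1],
  [0,1,0,0,1],
  [0,1,0,0,1],
])

```text
time: 1.95
tool_pos: [0.5002, -0.0994, 0.2588]
tool_rot: [3.141, -0.0, 0.002]
contact_force: [-0.2, -0.2, 0.5]
opening: 0.0919
grip_force: 0.0
```

Run:
```python
from h import *
import pickle
c=cams.calibration("wrist");im=cams.read_camera("wrist")
pickle.dump((c,im),open("w2.pkl","wb"))
```

Emit:
jog_arm([
  [0,0.5,0,0,1],
  [0,1,0,0,1],
])

```text
time: 2.2
tool_pos: [0.5006, -0.0191, 0.2585]
tool_rot: [3.141, 0.0, -0.001]
contact_force: [0.9, -0.4, 0.8]
opening: 0.0915
grip_force: 0.0
```

Emit:
jog_arm([
  [0,0.5,0,0,1],
  [0,1,0,0,1],
])

```text
time: 2.4
tool_pos: [0.5006, 0.0622, 0.2587]
tool_rot: [3.141, -0.0, 0.001]
contact_force: [1.0, 0.3, 0.5]
opening: 0.0922
grip_force: 0.0
```

Emit:
jog_arm([
  [0,0.5,0,0,1],
  [0,1,0,0,1],
  [0,1,0,0,1],
  [0,1,0,0,1],
  [0,1,0,0,1],
])

```text
time: 2.9
tool_pos: [0.5008, 0.1406, 0.2586]
tool_rot: [3.141, 0.0, 0.002]
contact_force: [0.6, -0.3, -0.2]
opening: 0.0919
grip_force: 0.0
```

Run:
```python
from h import *
import pickle
c=cams.calibration("wrist");im=cams.read_camera("wrist")
pickle.dump((c,im),open("w3.pkl","wb"));cv2.imwrite("pics/w3.png",im)
```

Emit:
jog_arm([
  [0,0.5,0,0,1],
  [0,1,0,0,1],
  [0,1,0,0,1],
  [0,1,0,0,1],
  [0,1,0,0,1],
])

```text
time: 3.45
tool_pos: [0.5007, 0.2206, 0.2587]
tool_rot: [3.141, 0.0, 0.002]
contact_force: [-0.2, -0.2, 0.4]
opening: 0.0919
grip_force: 0.0
```

Run:
```python
from h import *
import pickle
c=cams.calibration("wrist");im=cams.read_camera("wrist")
pickle.dump((c,im),open("w4.pkl","wb"));cv2.imwrite("pics/w4.png",im)
def tops(f):
    c,im=pickle.load(open(f,"rb"))
    g=cv2.cvtColor(im,cv2.COLOR_BGR2HSV)
    # mat hull
    dark=((g[...,2]<60)).astype(np.uint8)
    m=((g[...,2]>185)&(g[...,1]<60)).astype(np.uint8)
    m=cv2.morphologyEx(m,cv2.MORPH_CLOSE,np.ones((9,9)))
    out=[]
    for k in cv2.findContours(m,cv2.RETR_EXTERNAL,cv2.CHAIN_APPROX_NONE)[0]:
        r=cv2.minAreaRect(k)
        if 500<cv2.contourArea(k)<5000 and max(r[1])/min(r[1])<8: out.append((r,k))
    return c,out
for f in ("w1.pkl","w2.pkl"):
    c,o=tops(f)
    print(f)
    for r,k in o:
        q=[onz(c,p,.063) for p in cv2.boxPoints(r)]
        cen=onz(c,r[0],.063); L=sorted([np.linalg.norm(q[0]-q[1]),np.linalg.norm(q[1]-q[2])])
        e=q[1]-q[0] if np.linalg.norm(q[0]-q[1])>L[0]+1e-6 else q[2]-q[1]
        if e[0]<0:e=-e
        print([round(v) for v in r[0]],cen.round(4)[:2],[round(l,4) for l in L],"yaw",round(float(np.arctan2(e[1],e[0])),3))
```

```text
w1.pkl
[292, 239] [ 0.4806 -0.1542] [np.float64(0.0201), np.float64(0.0741)] yaw -0.11
[272, 94] [ 0.6152 -0.138 ] [np.float64(0.0204), np.float64(0.0568)] yaw 0.006
[398, 77] [ 0.6303 -0.2511] [np.float64(0.0204), np.float64(0.0885)] yaw 0.22
w2.pkl
[370, 240] [ 0.4804 -0.1536] [np.float64(0.0203), np.float64(0.0737)] yaw -0.121
[359, 95] [ 0.6155 -0.1375] [np.float64(0.02), np.float64(0.0554)] yaw -0.002
[485, 78] [ 0.6304 -0.251 ] [np.float64(0.0202), np.float64(0.0887)] yaw 0.221
```

View pics/w4.png

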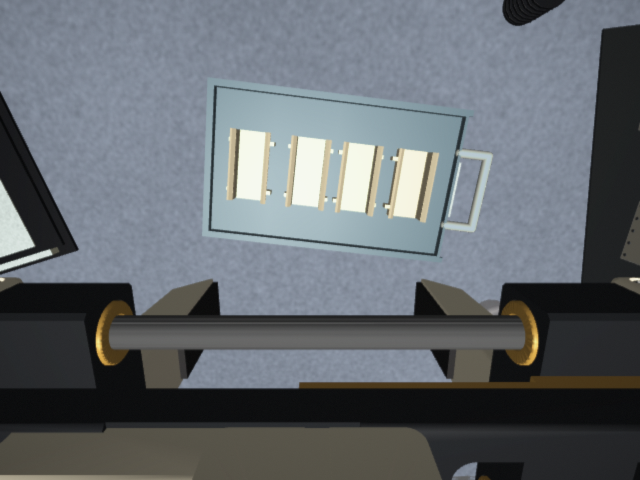

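The tray view shows four cradles at about (249,165), (309,172), (359,178) and (411,184), with the handle at right (475,190). Next I'll measure the cradles, the tray axis, filter 6 and the heights.

```bash
cat > m.py <<'E'
from h import *
import pickle
def rects(f,mask,lo,hi,z,pick=None):
    c,im=pickle.load(open(f,"rb")) if isinstance(f,str) else f
    g=cv2.cvtColor(im,cv2.COLOR_BGR2HSV); m=mask(g).astype(np.uint8); m[275:]=0
    m=cv2.morphologyEx(cv2.morphologyEx(m,cv2.MORPH_CLOSE,np.ones((5,5))),cv2.MORPH_OPEN,np.ones((7,7)))
    R=[]
    for k in cv2.findContours(m,cv2.RETR_EXTERNAL,cv2.CHAIN_APPROX_NONE)[0]:
        if lo<cv2.contourArea(k)<hi:
            w=np.array([onz(c,p,z)[:2] for p in k[:,0]],np.float32)*1000
            r=cv2.minAreaRect(w); b=cv2.boxPoints(r)
            e=max((b[1]-b[0],b[2]-b[1]),key=np.linalg.norm); e=e*np.sign(e[0])
            R.append((np.array(cv2.minAreaRect(k)[0]),np.array(r[0])/1000,sorted(np.round(r[1],1)),round(float(np.arctan2(e[1],e[0])),3)))
    return c,sorted(R,key=lambda t:t[0][0])
top=lambda g:(g[...,2]>170)&(g[...,1]<40)
cream=lambda g:(g[...,0]>8)&(g[...,0]<35)&(g[...,1]>15)&(g[...,2]>70)
E
python3 - <<'E'
from m import *
for fs,mk,lo,hi,z in ((("w1.pkl","w2.pkl"),top,500,5000,.063),(("w3.pkl","w4.pkl"),cream,800,6000,.028)):
    res=[rects(f,mk,lo,hi,z) for f in fs]
    for c,R in res:
        for p,x,s,y in R: print(p.round(),x.round(4),[float(v) for v in s],y)
        print()
    (c1,A),(c2,B)=res
    for a in A:
        for b in B:
            if np.linalg.norm(a[1]-b[1])<.015:
                x,e=tri((c1,a[0]),(c2,b[0])); print("tri",x.round(4),round(e,4))
c,im=pickle.load(open("w4.pkl","rb"))
q={k:onz(c,p,.014)[:2] for k,p in dict(a=(210,80),b=(470,115),c=(438,257),d=(204,236)).items()}
print(q)
print(cv2.cvtColor(im,cv2.COLOR_BGR2HSV)[170,[225,235,250,267,300,312,345,360]])
c,im=pickle.load(open("w1.pkl","rb"));print(cv2.cvtColor(im,cv2.COLOR_BGR2HSV)[230,385:430:4])
E
```

```text
[ 47. 180.] [0.5367 0.0807] [17.1, 65.8] -0.117
[273.  94.] [ 0.615  -0.1382] [20.6, 55.7] 0.0
[292. 239.] [ 0.4796 -0.1541] [21.1, 73.4] -0.103
[398.  77.] [ 0.6288 -0.2516] [20.7, 87.5] 0.22
[409. 226.] [ 0.4924 -0.2705] [20.5, 99.3] -0.048

[ 15. 169.] [0.5477 0.1888] [15.2, 65.8] -0.121
[ 66. 176.] [0.5424 0.141 ] [18.4, 65.8] -0.115
[120. 182.] [0.5365 0.09  ] [20.9, 66.2] -0.117
[358.  96.] [ 0.6148 -0.1374] [20.8, 55.1] 0.007
[370. 240.] [ 0.4794 -0.1535] [20.7, 73.3] -0.105
[485.  78.] [ 0.629  -0.2513] [20.6, 87.0] 0.22
[488. 226.] [ 0.493  -0.2704] [20.8, 99.2] -0.048

tri [0.5334 0.1144 0.0172] 0.0001
tri [ 0.616  -0.1378  0.0597] 0.0001
tri [ 0.48   -0.154   0.0614] 0.0002
tri [ 0.6306 -0.2514  0.0617] 0.0
tri [ 0.4939 -0.271   0.0624] 0.0
[174. 164.] [0.551  0.2899] [45.2, 72.6] -0.115
[581. 231.] [ 0.4773 -0.1496] [45.7, 87.5] -0.113
[590. 100.] [ 0.6129 -0.1331] [42.3, 67.0] 0.036

[412. 184.] [0.5315 0.12  ] [44.7, 71.8] -0.117

{'a': array([0.6365051 , 0.32963252]), 'b': array([0.60324701, 0.05985864]), 'c': array([0.44767777, 0.07948676]), 'd': array([0.47225371, 0.34873791])}
[[ 96  38 188]
 [ 21  64  84]
 [ 38  11 249]
 [ 22  47 189]
 [ 39  10 249]
 [ 39  10 249]
 [ 29  35 227]
 [ 36  15 249]]
[[ 90   7  72]
 [ 23  26 117]
 [ 23  26 117]
 [ 30   3  77]
 [105   8 248]
 [104  11 246]
 [104  11 245]
 [105  10 249]
 [106  11 245]
 [ 83  15  68]
 [100  12  65]
 [100  12  65]]
```

Run:
```python
from m import *
cr=lambda g:(g[...,0]>8)&(g[...,0]<60)&(g[...,1]>6)&(g[...,2]>60)
fl=lambda g:(g[...,0]>8)&(g[...,0]<60)&(g[...,1]<22)&(g[...,2]>235)
yaw=-.116;ux=np.array([np.cos(yaw),np.sin(yaw)]);uy=np.array([-ux[1],ux[0]]);t=np.array([.540,.2044])
for mk,z in ((cr,.028),(fl,.005)):
    res=[rects(f,mk,600,6000,z) for f in ("w3.pkl","w4.pkl")]
    for c,R in res:
        for p,x,s,y in R:
            if x[1]>.05: print(p.round(),x.round(4),[float(v) for v in s],y,"tray",((x-t)@ux).round(4),((x-t)@uy).round(4))
        print()
    (c1,A),(c2,B)=res
    for a in A:
        for b in B:
            if np.linalg.norm(a[1]-b[1])<.015 and a[1][1]>.05:
                x,e=tri((c1,a[0]),(c2,b[0])); print("tri",x.round(4),round(e,4))
```

```text
[174. 164.] [0.5506 0.2899] [45.6, 73.8] -0.112 tray 0.0006 0.0861
[232. 171.] [0.5441 0.2293] [43.1, 72.9] -0.107 tray 0.0012 0.0252
[283. 177.] [0.5384 0.1762] [42.4, 72.3] -0.113 tray 0.0017 -0.0282
[338. 184.] [0.5321 0.1182] [43.7, 71.5] -0.111 tray 0.0022 -0.0865

[248. 164.] [0.5514 0.2923] [42.5, 72.4] -0.11 tray 0.0012 0.0886
[308. 171.] [0.5452 0.2298] [43.5, 70.8] -0.113 tray 0.0022 0.0258
[358. 178.] [0.5385 0.1764] [44.0, 71.1] -0.108 tray 0.0017 -0.028
[412. 184.] [0.5318 0.12  ] [44.8, 72.6] -0.112 tray 0.0016 -0.0848

tri [0.5523 0.2939 0.0163] 0.0002
tri [0.5458 0.2295 0.025 ] 0.0
tri [0.5395 0.176  0.0259] 0.0001
tri [0.5324 0.1175 0.0205] 0.0002
[176. 164.] [0.5509 0.2956] [20.9, 73.4] -0.105 tray 0.0002 0.0918
[235. 171.] [0.5437 0.2317] [25.9, 74.0] -0.114 tray 0.0005 0.0276
[284. 177.] [0.5375 0.1765] [28.7, 73.8] -0.113 tray 0.0007 -0.028
[336. 183.] [0.5308 0.1183] [28.8, 73.9] -0.113 tray 0.0009 -0.0866

[250. 165.] [0.5508 0.2941] [26.7, 73.5] -0.111 tray 0.0003 0.0903
[308. 171.] [0.5434 0.2301] [29.2, 73.7] -0.112 tray 0.0004 0.0259
[357. 177.] [0.5373 0.1755] [27.5, 73.4] -0.114 tray 0.0006 -0.029
[408. 184.] [0.5299 0.1181] [19.4, 71.2] -0.106 tray -0.0 -0.0869

tri [0.552  0.2924 0.0132] 0.0001
tri [0.545  0.2297 0.0134] 0.0002
tri [0.5387 0.1758 0.0104] 0.0002
tri [0.531  0.118  0.0044] 0.0006
```

Emit:
jog_arm([
  [0,-0.5,-0.15,0,1],
  [0,-1,-0.3,0,1],
])

```text
time: 3.7
tool_pos: [0.5005, 0.1406, 0.2347]
tool_rot: [3.141, -0.001, 0.005]
contact_force: [0.9, -0.0, 0.2]
opening: 0.092
grip_force: 0.0
```

Emit:
jog_arm([
  [0,-0.5,-0.15,0,1],
  [0,-1,-0.3,0,1],
])

```text
time: 3.9
tool_pos: [0.5001, 0.0595, 0.2106]
tool_rot: [3.141, -0.001, 0.002]
contact_force: [0.2, -0.5, -0.3]
opening: 0.0918
grip_force: 0.0
```

Emit:
jog_arm([
  [0,-0.5,-0.15,0,1],
  [0,-1,-0.3,0,1],
])

```text
time: 4.1
tool_pos: [0.5, -0.0207, 0.1866]
tool_rot: [3.141, -0.001, 0.002]
contact_force: [1.2, -0.1, 0.0]
opening: 0.0919
grip_force: 0.0
```

Emit:
jog_arm([
  [0,-0.5,-0.15,0,1],
  [0,-1,-0.3,0,1],
])

```text
time: 4.3
tool_pos: [0.4998, -0.1007, 0.1626]
tool_rot: [3.141, -0.001, 0.002]
contact_force: [0.2, -0.4, 1.0]
opening: 0.092
grip_force: 0.0
```

Emit:
jog_arm([
  [0,-0.5,-0.15,0,1],
  [0,-1,-0.3,0,1],
])

```text
time: 4.5
tool_pos: [0.4996, -0.1807, 0.1386]
tool_rot: [3.141, -0.0, 0.002]
contact_force: [0.2, -0.1, -0.0]
opening: 0.0916
grip_force: 0.0
```

Emit:
jog_arm([
  [0,-0.5,-0.15,0,1],
  [0,-1,-0.3,0,1],
])

```text
time: 4.7
tool_pos: [0.4994, -0.2608, 0.1146]
tool_rot: [3.141, -0.0, 0.002]
contact_force: [0.8, 0.3, -0.5]
opening: 0.0917
grip_force: 0.0
```

Emit:
jog_arm([
  [-0.13,-0.14,0,-0.032,1],
  [-0.13,-0.14,0,-0.032,1],
  [-0.13,-0.14,0,-0.032,1],
  [-0.13,-0.14,0,-0.032,1],
  [-0.13,-0.14,0,-0.032,1],
])

```text
time: 5.2
tool_pos: [0.4905, -0.2681, 0.1153]
tool_rot: [3.141, -0.001, -0.045]
contact_force: [-0.5, 0.4, 0.3]
opening: 0.0915
grip_force: 0.0
```

Run:
```python
from h import *
c=cams.calibration("wrist");im=cams.read_camera("wrist");cv2.imwrite("pics/w5.png",im)
print(readout.observe()["tool_pos"])
```

```text
[ 0.49050625 -0.26814935  0.11524499]
```

View pics/w5.png

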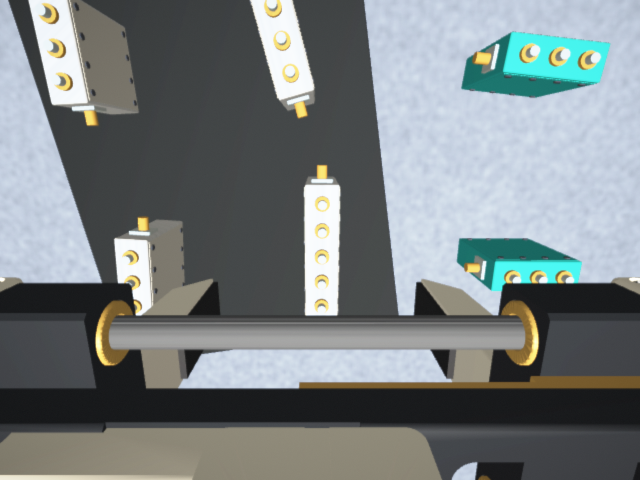

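The filter is centred between the fingers (column 321) and aligned, so I'll descend and grip.

Emit:
jog_arm([
  [0,0,-0.4,0,1],
  [0,0,-0.8,0,1],
  [0,0,-1,0,1],
  [0,0,-1,0,1],
  [0,0,-1,0,-1],
  [0,0,-1,0,-1],
  [0,0,-1,0,-1],
  [0,0,-1,0,-1],
  [0,0,-1,0,-1],
  [0,0,-1,0,-1],
], squeeze=30)

```text
time: 6.25
tool_pos: [0.4901, -0.2691, 0.035]
tool_rot: [3.141, -0.0, -0.047]
contact_force: [0.3, -0.1, -0.2]
opening: 0.0488
grip_force: 0.0
```

Emit:
jog_arm([
  [0,0,0,0,-1],
  [0,0,0,0,-1],
  [0,0,0,0,-1],
  [0,0,0,0,-1],
  [0,0,0,0,-1],
  [0,0,0,0,-1],
])

```text
time: 6.85
tool_pos: [0.4901, -0.2692, 0.0348]
tool_rot: [3.141, -0.0, -0.047]
contact_force: [0.4, 0.0, 0.4]
opening: 0.0197
grip_force: 30.0
```

Emit:
jog_arm([
  [0,0,0.2,0,-1],
  [0,0,0.5,0,-1],
  [0,0,0.8,0,-1],
  [0,0,1,0,-1],
])

```text
time: 7.25
tool_pos: [0.4902, -0.2691, 0.116]
tool_rot: [3.141, -0.001, -0.047]
contact_force: [-0.4, -0.5, -1.5]
opening: 0.02
grip_force: 30.0
```

Emit:
jog_arm([
  [0.03,0.3,0.15,-0.02,-1],
  [0.06,0.64,0.3,-0.041,-1],
  [0.1,0.97,0.3,-0.041,-1],
])

```text
time: 7.55
tool_pos: [0.4985, -0.1909, 0.14]
tool_rot: [3.141, -0.002, -0.113]
contact_force: [0.0, 1.1, -2.4]
opening: 0.0197
grip_force: 30.0
```

Emit:
jog_arm([
  [0.03,0.32,0,0,-1],
  [0.06,0.64,0,0,-1],
  [0.1,0.97,0,0,-1],
])

```text
time: 7.85
tool_pos: [0.5056, -0.1126, 0.1384]
tool_rot: [-3.141, 0.001, -0.111]
contact_force: [0.9, 0.2, -2.6]
opening: 0.0198
grip_force: 30.0
```

Emit:
jog_arm([
  [0.03,0.32,0,0,-1],
  [0.06,0.64,0,0,-1],
  [0.1,0.97,0,0,-1],
])

```text
time: 8.15
tool_pos: [0.5136, -0.0351, 0.1383]
tool_rot: [-3.141, 0.001, -0.111]
contact_force: [0.4, -0.3, -2.3]
opening: 0.0197
grip_force: 30.0
```

Emit:
jog_arm([
  [0.03,0.32,0,0,-1],
  [0.06,0.64,0,0,-1],
  [0.1,0.97,0,0,-1],
])

```text
time: 8.45
tool_pos: [0.5215, 0.0425, 0.1384]
tool_rot: [3.142, 0.001, -0.111]
contact_force: [0.2, 0.6, -2.0]
opening: 0.02
grip_force: 30.0
```

Emit:
jog_arm([
  [0.03,0.32,0,0,-1],
  [0.06,0.64,0,0,-1],
  [0.08,0.85,0,0,-1],
  [0.11,0.97,0,0,-1],
  [0.11,0.97,0,0,-1],
  [0.11,0.97,0,0,-1],
])

```text
time: 9.05
tool_pos: [0.5307, 0.1184, 0.1385]
tool_rot: [3.141, 0.001, -0.111]
contact_force: [-0.7, -0.0, -2.3]
opening: 0.0201
grip_force: 30.0
```

Run:
```python
from h import *
c=cams.calibration("wrist");im=cams.read_camera("wrist");cv2.imwrite("pics/w6.png",im)
print(readout.observe()["tool_pos"])
```

```text
[0.53071618 0.11812734 0.13856006]
```

View pics/w6.png

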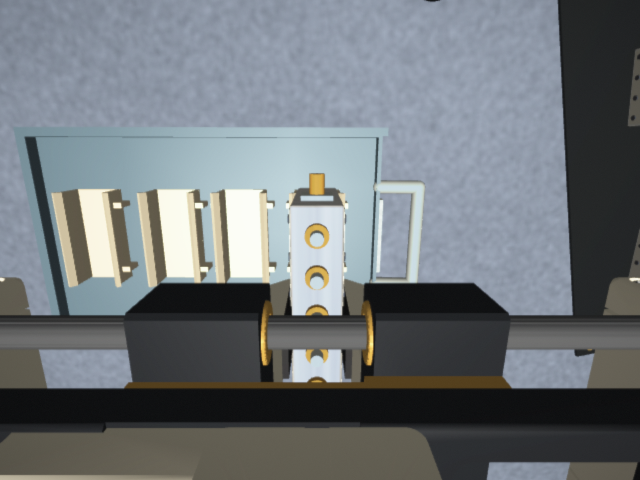

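The filter hangs upright at (318,280), directly over the handle-end cradle, with lips showing equally on both sides. I'll lower it.

Emit:
jog_arm([
  [0,0,-0.3,0,-1],
  [0,0,-0.6,0,-1],
  [0,0,-0.85,0,-1],
  [0,0,-1,0,-1],
  [0,0,-1,0,-1],
])

```text
time: 9.6
tool_pos: [0.5299, 0.1181, 0.0573]
tool_rot: [3.141, 0.003, -0.112]
contact_force: [0.4, 0.1, -1.5]
opening: 0.0197
grip_force: 30.0
```

Emit:
jog_arm([
  [0,0,-0.1,0,-1],
  [0,0,-0.2,0,-1],
  [0,0,-0.26,0,-1],
  [0,0,-0.26,0,-1],
  [0,0,-0.26,0,-1],
])

```text
time: 10.1
tool_pos: [0.531, 0.119, 0.0381]
tool_rot: [3.142, -0.0, -0.111]
contact_force: [0.7, 0.2, -1.0]
opening: 0.02
grip_force: 30.0
```

Emit:
jog_arm([
  [0,0,-0.015,0,-1],
  [0,0,-0.015,0,-1],
  [0,0,-0.015,0,-0.13],
  [0,0,-0.015,0,-0.13],
  [0,0,-0.015,0,-0.13],
  [0,0,-0.015,0,-0.13],
])

```text
time: 10.7
tool_pos: [0.531, 0.1189, 0.0369]
tool_rot: [-3.142, -0.0, -0.111]
contact_force: [0.1, 0.2, -0.0]
opening: 0.0395
grip_force: 0.0
```

Emit:
jog_arm([
  [0,0,0.25,0,-0.13],
  [0,0,0.6,0,-0.13],
  [0,0,1,0,-0.13],
])

```text
time: 11.0
tool_pos: [0.5302, 0.1188, 0.117]
tool_rot: [3.141, 0.002, -0.111]
contact_force: [0.9, 0.2, 0.3]
opening: 0.04
grip_force: 0.0
```

Emit:
jog_arm([
  [0.12,-0.46,0,0.02,1],
  [0.25,-0.92,0,0.042,1],
])

```text
time: 11.2
tool_pos: [0.5516, 0.0453, 0.1182]
tool_rot: [3.141, -0.003, -0.041]
contact_force: [0.3, 0.2, -0.7]
opening: 0.0513
grip_force: 0.0
```

Emit:
jog_arm([
  [0.12,-0.46,0,0.02,1],
  [0.25,-0.92,0,0.042,1],
])

```text
time: 11.4
tool_pos: [0.5711, -0.0296, 0.117]
tool_rot: [3.141, -0.0, 0.023]
contact_force: [-0.1, -0.0, 0.6]
opening: 0.0673
grip_force: 0.0
```

Emit:
jog_arm([
  [0.12,-0.46,0,0.02,1],
  [0.25,-0.92,0,0.042,1],
])

```text
time: 11.6
tool_pos: [0.591, -0.1034, 0.1168]
tool_rot: [3.142, -0.0, 0.088]
contact_force: [0.4, 0.7, 0.8]
opening: 0.0834
grip_force: 0.0
```

Emit:
jog_arm([
  [0.12,-0.46,0,0.02,1],
  [0.25,-0.92,0,0.042,1],
])

```text
time: 11.8
tool_pos: [0.611, -0.177, 0.1168]
tool_rot: [3.142, 0.0, 0.154]
contact_force: [1.4, 0.3, 0.3]
opening: 0.0916
grip_force: 0.0
```

Emit:
jog_arm([
  [0.12,-0.46,0,0.02,1],
  [0.24,-0.92,0,0.043,1],
  [0.24,-0.92,0,0.043,1],
  [0.24,-0.92,0,0.043,1],
  [0.24,-0.92,0,0.043,1],
])

```text
time: 12.3
tool_pos: [0.6298, -0.248, 0.1166]
tool_rot: [-3.141, 0.001, 0.221]
contact_force: [-0.4, 0.6, 0.7]
opening: 0.0917
grip_force: 0.0
```

Run:
```python
from m import *
c=cams.calibration("wrist");im=cams.read_camera("wrist");cv2.imwrite("pics/w7.png",im)
o=readout.observe();print(o["tool_pos"],o["tool_rot"])
cv2.imwrite("pics/s7.png",cams.read_camera("side")[220:460,200:460].repeat(2,0).repeat(2,1))
```

```text
[ 0.62992413 -0.24772773  0.11675119] [-3.14105638e+00  3.52926541e-04  2.21488606e-01]
```

View pics/s7.png

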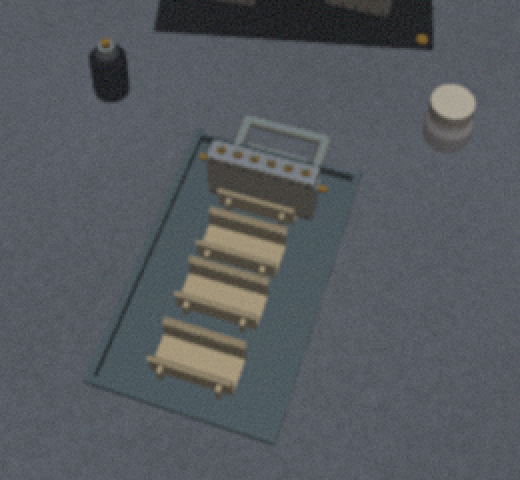

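View pics/w7.png

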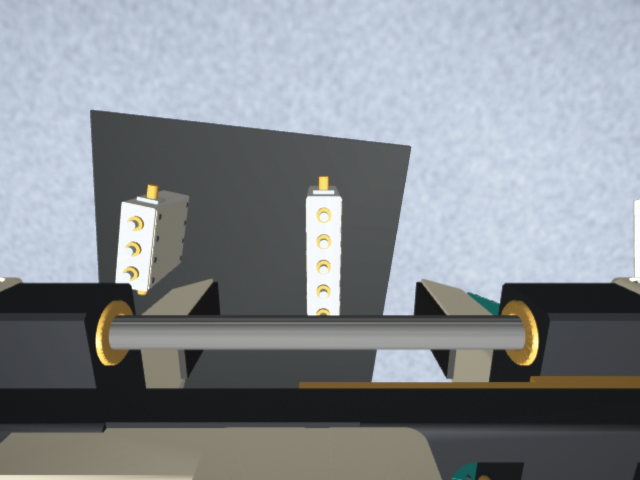

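Filter 6 stands in its cradle, side-crop (265,185). Filter 5 is centred at column 323, so I'll grip it.

Emit:
jog_arm([
  [0,0,-0.4,0,1],
  [0,0,-0.8,0,1],
  [0,0,-1,0,1],
  [0,0,-1,0,0],
  [0,0,-1,0,-1],
  [0,0,-1,0,-1],
  [0,0,-1,0,-1],
  [0,0,-1,0,-1],
  [0,0,-1,0,-1],
  [0,0,-1,0,-1],
  [0,0,-1,0,-1],
  [0,0,-1,0,-1],
])

```text
time: 13.6
tool_pos: [0.6301, -0.2491, 0.0367]
tool_rot: [3.141, 0.0, 0.221]
contact_force: [0.6, -2.0, -0.3]
opening: 0.0245
grip_force: 0.4
```

Emit:
jog_arm([
  [0,0,0,0,-1],
  [0,0,0,0,-1],
  [0,0,0,0,-1],
  [0,0,0,0,-1],
  [0,0,0,0,-1],
])

```text
time: 14.1
tool_pos: [0.6301, -0.2492, 0.0368]
tool_rot: [3.141, -0.0, 0.221]
contact_force: [0.1, -1.6, 0.4]
opening: 0.0198
grip_force: 30.0
```

Emit:
jog_arm([
  [0,0,0.2,0,-1],
  [0,0,0.5,0,-1],
  [0,0,0.8,0,-1],
  [0,0,1,0,-1],
  [0,0,1,0,-1],
])

```text
time: 14.6
tool_pos: [0.6312, -0.2495, 0.1192]
tool_rot: [3.139, -0.003, 0.221]
contact_force: [0.2, -0.3, -1.8]
opening: 0.0198
grip_force: 30.0
```

Emit:
jog_arm([
  [-0.06,0.26,0.15,-0.01,-1],
  [-0.13,0.58,0.3,-0.02,-1],
  [-0.19,0.89,0.3,-0.035,-1],
])

```text
time: 14.9
tool_pos: [0.6147, -0.1772, 0.1407]
tool_rot: [3.142, -0.0, 0.164]
contact_force: [-0.2, 0.5, -1.3]
opening: 0.0198
grip_force: 30.0
```

Emit:
jog_arm([
  [-0.06,0.3,0,-0.01,-1],
  [-0.13,0.6,0,-0.02,-1],
  [-0.19,0.89,0,-0.035,-1],
])

```text
time: 15.2
tool_pos: [0.5985, -0.1053, 0.139]
tool_rot: [-3.14, 0.003, 0.11]
contact_force: [-0.2, 0.8, -2.2]
opening: 0.0198
grip_force: 30.0
```

Emit:
jog_arm([
  [-0.06,0.3,0,-0.01,-1],
  [-0.13,0.6,0,-0.02,-1],
  [-0.19,0.89,0,-0.035,-1],
])

```text
time: 15.5
tool_pos: [0.5832, -0.0342, 0.1391]
tool_rot: [-3.141, 0.003, 0.055]
contact_force: [-0.4, -0.9, -1.4]
opening: 0.0197
grip_force: 30.0
```

Emit:
jog_arm([
  [-0.06,0.3,0,-0.01,-1],
  [-0.13,0.6,0,-0.02,-1],
  [-0.19,0.89,0,-0.035,-1],
])

```text
time: 15.8
tool_pos: [0.568, 0.0369, 0.1392]
tool_rot: [-3.141, 0.003, -0.0]
contact_force: [0.4, 0.1, -1.9]
opening: 0.0195
grip_force: 30.0
```

Emit:
jog_arm([
  [-0.06,0.3,0,-0.01,-1],
  [-0.13,0.6,0,-0.02,-1],
  [-0.19,0.89,0,-0.035,-1],
])

```text
time: 16.1
tool_pos: [0.5528, 0.108, 0.1392]
tool_rot: [3.141, 0.003, -0.055]
contact_force: [0.3, -0.2, -2.2]
opening: 0.0205
grip_force: 30.0
```

Emit:
jog_arm([
  [-0.06,0.3,0,-0.01,-1],
  [-0.13,0.6,0,-0.02,-1],
  [-0.17,0.75,0,-0.035,-1],
  [-0.2,0.87,0,-0.037,-1],
  [-0.2,0.87,0,-0.037,-1],
  [-0.2,0.87,0,-0.037,-1],
])

```text
time: 16.7
tool_pos: [0.5379, 0.1761, 0.1402]
tool_rot: [3.141, 0.001, -0.112]
contact_force: [0.2, -0.1, -1.6]
opening: 0.0197
grip_force: 30.0
```

Emit:
jog_arm([
  [0,0,-0.3,0,-1],
  [0,0,-0.6,0,-1],
  [0,0,-0.85,0,-1],
  [0,0,-1,0,-1],
  [0,0,-1,0,-1],
])

```text
time: 17.2
tool_pos: [0.5372, 0.1756, 0.0591]
tool_rot: [3.14, 0.003, -0.113]
contact_force: [-0.3, -0.3, -0.9]
opening: 0.0199
grip_force: 30.0
```

Emit:
jog_arm([
  [0,0,-0.1,0,-1],
  [0,0,-0.2,0,-1],
  [0,0,-0.25,0,-1],
  [0,0,-0.25,0,-1],
  [0,0,-0.25,0,-1],
])

```text
time: 17.7
tool_pos: [0.5382, 0.1766, 0.0409]
tool_rot: [3.142, -0.0, -0.112]
contact_force: [0.1, 1.1, -1.5]
opening: 0.0195
grip_force: 30.0
```

Emit:
jog_arm([
  [0,0,-0.025,0,-1],
  [0,0,-0.025,0,-1],
  [0,0,-0.025,0,-1],
  [0,0,-0.025,0,-0.13],
  [0,0,-0.025,0,-0.13],
  [0,0,-0.025,0,-0.13],
  [0,0,-0.025,0,-0.13],
])

```text
time: 18.4
tool_pos: [0.5382, 0.1765, 0.0389]
tool_rot: [-3.142, -0.0, -0.112]
contact_force: [0.4, 0.3, 0.4]
opening: 0.0397
grip_force: 0.0
```

Emit:
jog_arm([
  [0,0,0.25,0,-0.13],
  [0,0,0.6,0,-0.13],
  [0,0,0.97,0,-0.13],
])

```text
time: 18.7
tool_pos: [0.5376, 0.1764, 0.1168]
tool_rot: [3.141, 0.001, -0.113]
contact_force: [-0.3, 0.1, 0.0]
opening: 0.0398
grip_force: 0.0
```

Emit:
jog_arm([
  [-0.07,-0.4,0,0,1],
  [-0.15,-0.82,0,0.001,1],
])

```text
time: 18.9
tool_pos: [0.5266, 0.1109, 0.1175]
tool_rot: [-3.141, -0.003, -0.109]
contact_force: [0.3, 0.6, -0.1]
opening: 0.051
grip_force: 0.0
```

Emit:
jog_arm([
  [-0.07,-0.4,0,0,1],
  [-0.15,-0.82,0,0.001,1],
])

```text
time: 19.1
tool_pos: [0.5138, 0.0443, 0.1166]
tool_rot: [3.142, -0.001, -0.109]
contact_force: [0.5, 0.2, 0.2]
opening: 0.0672
grip_force: 0.0
```

Emit:
jog_arm([
  [-0.07,-0.4,0,0,1],
  [-0.15,-0.82,0,0.001,1],
])

```text
time: 19.3
tool_pos: [0.5018, -0.0215, 0.1165]
tool_rot: [3.141, -0.0, -0.108]
contact_force: [0.5, -0.2, 0.5]
opening: 0.0831
grip_force: 0.0
```

Emit:
jog_arm([
  [-0.07,-0.4,0,0,1],
  [-0.15,-0.82,0,0.001,1],
])

```text
time: 19.5
tool_pos: [0.4898, -0.0871, 0.1165]
tool_rot: [3.141, -0.0, -0.106]
contact_force: [0.7, 0.2, 0.5]
opening: 0.0912
grip_force: 0.0
```

Emit:
jog_arm([
  [-0.07,-0.4,0,0,1],
  [-0.15,-0.86,0,0.001,1],
  [-0.15,-0.86,0,0.001,1],
  [-0.15,-0.86,0,0.001,1],
  [-0.15,-0.86,0,0.001,1],
])

```text
time: 20.0
tool_pos: [0.4781, -0.1539, 0.1163]
tool_rot: [-3.141, 0.0, -0.104]
contact_force: [-0.1, 0.8, -0.6]
opening: 0.0919
grip_force: 0.0
```

Run:
```python
from m import *
a=cams.read_camera("wrist")[100:340,160:480]
b=cams.read_camera("side")[220:460,200:460]
cv2.imwrite("pics/s8.png",cv2.resize(np.hstack([a,b]),None,fx=1.35,fy=1.35))
```

```text
(no output)
```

View pics/s8.png

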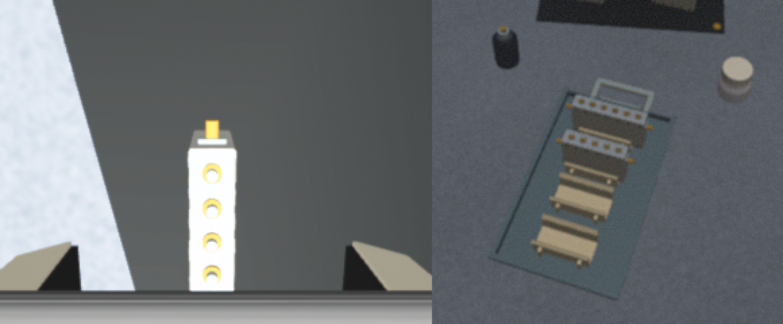

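Filters 6 and 5 stand in order in the tray, and filter 4 is centred between the fingers.

Emit:
jog_arm([
  [0,0,-0.4,0,1],
  [0,0,-0.8,0,1],
  [0,0,-1,0,1],
  [0,0,-1,0,0],
  [0,0,-1,0,-1],
  [0,0,-1,0,-1],
  [0,0,-1,0,-1],
  [0,0,-1,0,-1],
  [0,0,-1,0,-1],
  [0,0,-1,0,-1],
  [0,0,-1,0,-1],
  [0,0,-1,0,-1],
])

```text
time: 21.3
tool_pos: [0.4781, -0.1547, 0.0363]
tool_rot: [3.142, 0.0, -0.105]
contact_force: [0.9, -0.2, -0.1]
opening: 0.0245
grip_force: 0.0
```

Emit:
jog_arm([
  [0,0,0,0,-1],
  [0,0,0,0,-1],
  [0,0,0,0,-1],
  [0,0,0,0,-1],
  [0,0,0,0,-1],
])

```text
time: 21.8
tool_pos: [0.478, -0.1547, 0.0363]
tool_rot: [3.142, 0.0, -0.105]
contact_force: [-0.1, 0.0, -1.3]
opening: 0.0197
grip_force: 30.0
```

Emit:
jog_arm([
  [0,0,0.2,0,-1],
  [0,0,0.5,0,-1],
  [0,0,0.8,0,-1],
  [0,0,1,0,-1],
  [0,0,1,0,-1],
])

```text
time: 22.3
tool_pos: [0.4792, -0.1552, 0.1183]
tool_rot: [3.14, -0.004, -0.105]
contact_force: [0.5, 0.6, -1.1]
opening: 0.0198
grip_force: 30.0
```

Emit:
jog_arm([
  [0.05,0.3,0.15,0,-1],
  [0.1,0.63,0.3,0,-1],
  [0.16,0.96,0.3,0,-1],
])

```text
time: 22.6
tool_pos: [0.4911, -0.0773, 0.1405]
tool_rot: [3.141, -0.001, -0.106]
contact_force: [0.0, -0.5, -1.8]
opening: 0.0199
grip_force: 30.0
```

Emit:
jog_arm([
  [0.05,0.32,0,0,-1],
  [0.1,0.64,0,0,-1],
  [0.16,0.96,0,0,-1],
])

```text
time: 22.9
tool_pos: [0.503, 0.0001, 0.139]
tool_rot: [3.142, 0.002, -0.105]
contact_force: [-0.3, -0.2, -1.7]
opening: 0.0196
grip_force: 30.0
```

Emit:
jog_arm([
  [0.05,0.32,0,0,-1],
  [0.1,0.64,0,0,-1],
  [0.16,0.96,0,0,-1],
])

```text
time: 23.2
tool_pos: [0.5158, 0.0768, 0.1389]
tool_rot: [3.141, 0.002, -0.105]
contact_force: [0.3, 0.1, -1.4]
opening: 0.0199
grip_force: 30.0
```

Emit:
jog_arm([
  [0.05,0.32,0,0,-1],
  [0.1,0.64,0,0,-1],
  [0.16,0.96,0,0,-1],
])

```text
time: 23.5
tool_pos: [0.5286, 0.1535, 0.1388]
tool_rot: [3.141, 0.002, -0.105]
contact_force: [1.0, 0.5, -0.8]
opening: 0.0199
grip_force: 30.0
```

Emit:
jog_arm([
  [0.05,0.32,0,0,-1],
  [0.1,0.64,0,0,-1],
  [0.15,0.85,0,-0.005,-1],
  [0.17,0.96,0,-0.005,-1],
  [0.17,0.96,0,-0.005,-1],
  [0.17,0.96,0,-0.005,-1],
])

```text
time: 24.1
tool_pos: [0.5424, 0.2287, 0.1396]
tool_rot: [3.141, 0.001, -0.112]
contact_force: [0.5, 0.7, -1.2]
opening: 0.0197
grip_force: 30.0
```

Emit:
jog_arm([
  [0,0.01,-0.3,0,-1],
  [0,0.01,-0.6,0,-1],
  [0,0.01,-0.85,0,-1],
  [0,0.01,-1,0,-1],
  [0,0.01,-1,0,-1],
])

```text
time: 24.6
tool_pos: [0.5418, 0.229, 0.0587]
tool_rot: [3.14, 0.003, -0.113]
contact_force: [0.5, 0.1, -1.5]
opening: 0.02
grip_force: 30.0
```

Emit:
jog_arm([
  [0,0,-0.1,0,-1],
  [0,0,-0.2,0,-1],
  [0,0,-0.25,0,-1],
  [0,0,-0.25,0,-1],
  [0,0,-0.25,0,-1],
])

```text
time: 25.1
tool_pos: [0.543, 0.2302, 0.0405]
tool_rot: [-3.142, -0.0, -0.112]
contact_force: [-0.2, -0.2, -1.7]
opening: 0.0198
grip_force: 30.0
```

Emit:
jog_arm([
  [0,0,-0.022,0,-1],
  [0,0,-0.022,0,-1],
  [0,0,-0.022,0,-1],
])

```text
time: 25.4
tool_pos: [0.5429, 0.2302, 0.0387]
tool_rot: [-3.142, -0.0, -0.112]
contact_force: [0.6, 0.1, -1.0]
opening: 0.0196
grip_force: 30.0
```

Emit:
jog_arm([
  [0,0,0,0,-0.13],
  [0,0,0,0,-0.13],
  [0,0,0,0,-0.13],
  [0,0,0,0,-0.13],
])

```text
time: 25.8
tool_pos: [0.543, 0.2301, 0.0387]
tool_rot: [-3.142, -0.0, -0.113]
contact_force: [-0.7, -0.6, -0.2]
opening: 0.0393
grip_force: 0.0
```

Emit:
jog_arm([
  [0,0,0.25,0,-0.13],
  [0,0,0.6,0,-0.13],
  [0,0,0.97,0,-0.13],
])

```text
time: 26.1
tool_pos: [0.5425, 0.23, 0.1166]
tool_rot: [3.141, 0.001, -0.113]
contact_force: [0.5, -0.6, 0.3]
opening: 0.0399
grip_force: 0.0
```

Emit:
jog_arm([
  [0.09,-0.46,0,0.007,1],
  [0.18,-0.92,0,0.015,1],
])

```text
time: 26.3
tool_pos: [0.5579, 0.1566, 0.1176]
tool_rot: [-3.141, -0.003, -0.086]
contact_force: [0.3, 0.9, -0.4]
opening: 0.0519
grip_force: 0.0
```

Emit:
jog_arm([
  [0.09,-0.46,0,0.007,1],
  [0.18,-0.92,0,0.015,1],
])

```text
time: 26.5
tool_pos: [0.5718, 0.0816, 0.1164]
tool_rot: [3.142, -0.0, -0.064]
contact_force: [0.6, -0.6, -1.0]
opening: 0.0672
grip_force: 0.0
```

Emit:
jog_arm([
  [0.09,-0.46,0,0.007,1],
  [0.18,-0.92,0,0.015,1],
])

```text
time: 26.7
tool_pos: [0.5862, 0.0078, 0.1163]
tool_rot: [3.142, -0.0, -0.041]
contact_force: [0.3, 0.3, -1.0]
opening: 0.0833
grip_force: 0.0
```

Emit:
jog_arm([
  [0.09,-0.46,0,0.007,1],
  [0.18,-0.92,0,0.015,1],
])

```text
time: 26.9
tool_pos: [0.6006, -0.0658, 0.1163]
tool_rot: [3.141, -0.0, -0.018]
contact_force: [0.6, 0.4, 0.2]
opening: 0.0915
grip_force: 0.0
```

Emit:
jog_arm([
  [0.09,-0.46,0,0.007,1],
  [0.18,-0.94,0,0.013,1],
  [0.18,-0.94,0,0.013,1],
  [0.18,-0.94,0,0.013,1],
  [0.18,-0.94,0,0.013,1],
])

```text
time: 27.4
tool_pos: [0.6146, -0.1385, 0.116]
tool_rot: [-3.141, 0.001, 0.003]
contact_force: [-0.4, 0.3, -1.1]
opening: 0.0917
grip_force: 0.0
```

Run:
```python
from m import *
a=cams.read_camera("wrist")[100:340,160:480]
b=cams.read_camera("side")[220:460,200:460]
cv2.imwrite("pics/s9.png",cv2.resize(np.hstack([a,b]),None,fx=1.35,fy=1.35))
```

```text
(no output)
```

View pics/s9.png

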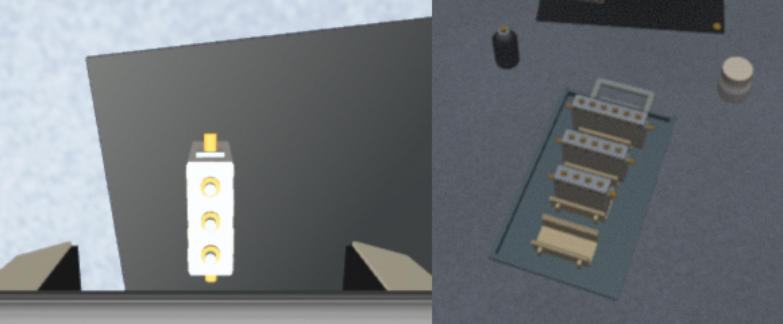

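Three filters now stand in the tray and filter 3 is centred between the fingers.

Emit:
jog_arm([
  [0,0,-0.4,0,1],
  [0,0,-0.8,0,1],
  [0,0,-1,0,1],
  [0,0,-1,0,0],
  [0,0,-1,0,-1],
  [0,0,-1,0,-1],
  [0,0,-1,0,-1],
  [0,0,-1,0,-1],
  [0,0,-1,0,-1],
  [0,0,-1,0,-1],
  [0,0,-1,0,-1],
  [0,0,-1,0,-1],
])

```text
time: 28.7
tool_pos: [0.6148, -0.1395, 0.0361]
tool_rot: [3.142, 0.0, 0.002]
contact_force: [0.1, 0.2, -0.3]
opening: 0.0243
grip_force: 0.0
```

Emit:
jog_arm([
  [0,0,0,0,-1],
  [0,0,0,0,-1],
  [0,0,0,0,-1],
  [0,0,0,0,-1],
  [0,0,0,0,-1],
])

```text
time: 29.2
tool_pos: [0.6149, -0.1395, 0.0362]
tool_rot: [3.141, 0.0, 0.002]
contact_force: [-0.4, 0.4, 0.0]
opening: 0.0198
grip_force: 30.0
```

Emit:
jog_arm([
  [0,0,0.2,0,-1],
  [0,0,0.5,0,-1],
  [0,0,0.8,0,-1],
  [0,0,1,0,-1],
  [0,0,1,0,-1],
])

```text
time: 29.7
tool_pos: [0.6162, -0.14, 0.1187]
tool_rot: [3.14, -0.005, 0.002]
contact_force: [0.1, -0.4, -1.4]
opening: 0.0198
grip_force: 30.0
```

Emit:
jog_arm([
  [-0.04,0.28,0.15,0,-1],
  [-0.08,0.6,0.3,0,-1],
  [-0.13,0.9,0.3,-0.012,-1],
])

```text
time: 30.0
tool_pos: [0.6046, -0.0668, 0.1404]
tool_rot: [3.141, -0.001, -0.017]
contact_force: [-0.2, -0.8, -1.0]
opening: 0.0195
grip_force: 30.0
```

Emit:
jog_arm([
  [-0.04,0.3,0,0,-1],
  [-0.08,0.6,0,0,-1],
  [-0.13,0.9,0,-0.012,-1],
])

```text
time: 30.3
tool_pos: [0.5932, 0.0055, 0.1387]
tool_rot: [-3.141, 0.002, -0.036]
contact_force: [0.5, -0.4, -1.4]
opening: 0.0196
grip_force: 30.0
```

Emit:
jog_arm([
  [-0.04,0.3,0,0,-1],
  [-0.08,0.6,0,0,-1],
  [-0.13,0.9,0,-0.012,-1],
])

```text
time: 30.6
tool_pos: [0.5828, 0.0775, 0.1387]
tool_rot: [3.141, 0.002, -0.055]
contact_force: [0.3, 0.4, -1.4]
opening: 0.0198
grip_force: 30.0
```

Emit:
jog_arm([
  [-0.04,0.3,0,0,-1],
  [-0.08,0.6,0,0,-1],
  [-0.13,0.9,0,-0.012,-1],
])

```text
time: 30.9
tool_pos: [0.5724, 0.1494, 0.1387]
tool_rot: [3.141, 0.002, -0.074]
contact_force: [0.2, 0.5, -1.9]
opening: 0.0201
grip_force: 30.0
```

Emit:
jog_arm([
  [-0.04,0.3,0,0,-1],
  [-0.08,0.6,0,0,-1],
  [-0.13,0.9,0,-0.012,-1],
])

```text
time: 31.2
tool_pos: [0.562, 0.2213, 0.1386]
tool_rot: [3.141, 0.002, -0.092]
contact_force: [0.4, 0.3, -1.9]
opening: 0.02
grip_force: 30.0
```

Emit:
jog_arm([
  [-0.04,0.3,0,0,-1],
  [-0.08,0.6,0,0,-1],
  [-0.12,0.8,0,-0.013,-1],
  [-0.15,0.91,0,-0.013,-1],
  [-0.15,0.91,0,-0.013,-1],
  [-0.15,0.91,0,-0.013,-1],
])

```text
time: 31.8
tool_pos: [0.5507, 0.2927, 0.1395]
tool_rot: [3.141, 0.001, -0.112]
contact_force: [-0.2, -0.1, -0.9]
opening: 0.0198
grip_force: 30.0
```

Emit:
jog_arm([
  [0,0,-0.3,0,-1],
  [0,0,-0.6,0,-1],
  [0,0,-0.85,0,-1],
  [0,0,-1,0,-1],
  [0,0,-1,0,-1],
])

```text
time: 32.3
tool_pos: [0.5501, 0.2921, 0.0584]
tool_rot: [3.14, 0.003, -0.113]
contact_force: [0.3, 0.3, -1.6]
opening: 0.0196
grip_force: 30.0
```

Emit:
jog_arm([
  [0,0,-0.1,0,-1],
  [0,0,-0.2,0,-1],
  [0,0,-0.25,0,-1],
  [0,0,-0.25,0,-1],
  [0,0,-0.25,0,-1],
])

```text
time: 32.8
tool_pos: [0.551, 0.2934, 0.0404]
tool_rot: [-3.142, -0.0, -0.112]
contact_force: [-0.4, 0.4, -1.8]
opening: 0.02
grip_force: 30.0
```

Emit:
jog_arm([
  [0,0,-0.022,0,-1],
  [0,0,-0.022,0,-1],
  [0,0,-0.022,0,-1],
])

```text
time: 33.1
tool_pos: [0.5509, 0.2934, 0.0386]
tool_rot: [-3.142, -0.0, -0.112]
contact_force: [-0.7, -0.3, -1.9]
opening: 0.0198
grip_force: 30.0
```

Emit:
jog_arm([
  [0,0,-0.005,0,-1],
  [0,0,-0.005,0,-0.13],
  [0,0,-0.005,0,-0.13],
  [0,0,-0.005,0,-0.13],
  [0,0,-0.005,0,-0.13],
])

```text
time: 33.6
tool_pos: [0.5509, 0.2933, 0.0381]
tool_rot: [3.142, -0.0, -0.112]
contact_force: [0.7, 0.1, 0.9]
opening: 0.0391
grip_force: 0.0
```

Emit:
jog_arm([
  [0,0,0.25,0,-0.13],
  [0,0,0.6,0,-0.13],
  [0,0,1,0,-0.13],
])

```text
time: 33.9
tool_pos: [0.5503, 0.2931, 0.1181]
tool_rot: [3.141, 0.002, -0.112]
contact_force: [0.9, 0.2, 0.7]
opening: 0.0402
grip_force: 0.0
```

Emit:
jog_arm([
  [-0.3,-0.4,0.5,0,-0.13],
  [-0.6,-0.9,1,0,-0.13],
  [-0.6,-0.9,1,0,-0.13],
])

```text
time: 34.2
tool_pos: [0.5026, 0.2198, 0.2016]
tool_rot: [-3.141, -0.004, -0.113]
contact_force: [-0.0, -0.1, 0.5]
opening: 0.04
grip_force: 0.0
```

Emit:
jog_arm([
  [0,0,0.4,0,1],
  [0,0,0.8,0,1],
  [0,0,0.8,0,1],
  [0,0,0.8,0,1],
  [0,0,0.8,0,1],
  [0,0,0.8,0,1],
])

```text
time: 34.8
tool_pos: [0.5023, 0.2212, 0.2607]
tool_rot: [3.141, 0.002, -0.112]
contact_force: [-0.6, -0.1, 0.1]
opening: 0.0835
grip_force: 0.0
```

Run:
```python
from m import *
c=cams.calibration("wrist");im=cams.read_camera("wrist")
yaw=-.113;ux=np.array([np.cos(yaw),np.sin(yaw)]);uy=np.array([-ux[1],ux[0]]);t=np.array([.540,.2044])
for p,x,s,y in rects((c,im),lambda g:(g[...,2]>170)&(g[...,1]<25),500,5000,.065)[1]: print(p.round(),x.round(4),[float(v) for v in s],y,"tray",((x-t)@ux).round(4),((x-t)@uy).round(4))
b=cams.read_camera("side")[220:460,200:460]
cv2.imwrite("pics/s10.png",cv2.resize(np.hstack([im[40:280,120:500],b]),None,fx=1.25,fy=1.25))
```

```text
[ 21. 242.] [0.5084 0.5199] [42.1, 70.0] -0.338 tray -0.067 0.31
[241. 173.] [0.5548 0.2879] [32.8, 64.3] -0.122 tray 0.0053 0.0846
[304. 178.] [0.5436 0.2283] [24.7, 71.1] -0.112 tray 0.0009 0.0241
[355. 177.] [0.5386 0.1798] [26.8, 86.2] -0.111 tray 0.0014 -0.0246
[421. 156.] [0.5519 0.1165] [20.1, 57.9] -0.113 tray 0.0218 -0.086
[467. 174.] [0.5292 0.0729] [30.0, 75.6] -0.111 tray 0.0041 -0.1318
```

View pics/s10.png

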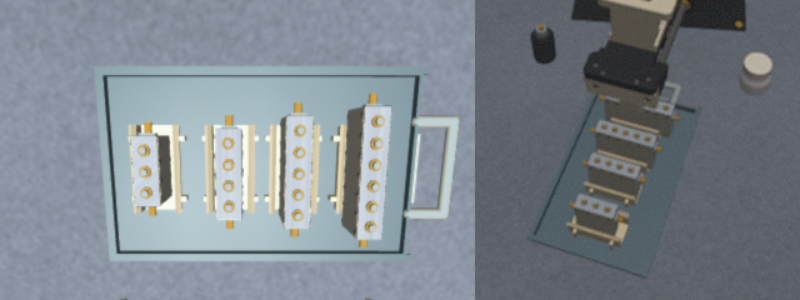

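The four filters stand upright in descending length from the handle, along their slots and centred on the tray line. The attenuator hasn't moved and the arm is clear.

```bash
python3 -c "
from cell import ticket;print(ticket.hand_in())"
```

```text
the job is handed in; nothing more can be done
None
```

All four filters are upright in their cradles, longest at the handle to shortest at the far end; the attenuator was left where it stood, and the job was handed in at about 35 s with no verdict returned.

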